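# Put the comb away in the vanity drawer and shut it

### The arm

A 6-joint arm with a two-finger parallel gripper is mounted at the origin on the work surface. World frame = base frame: x ahead of the robot, y to its left, z up, the work surface at z = 0. Lengths are in mm, angles in rad, forces in N, time in s.
With the tool pointing down it reaches from about 275 to 850 mm from the base axis. Payload 5.2 kg.
Tool frame: the origin (TCP) lies on the centre line of the jaws, within the pads' length; the fingertips stand tip_reach ahead of it and the grasp point (between the pads) lies 5 mm behind it (tip_reach is the distance from the TCP to the fingertips, in mm); z points along the fingers, y is the line along which they close (so a half turn about z gives the same grasp; the last joint's range is limited). The gripper opens to 85 mm and grips with 20 to 120 N. Pads are 22 mm wide; open, the fingers measure 114 mm over their backs; the gripper's body (76 mm by 85 mm) begins 54 mm behind the grasp point. The pads swing forward as they close: fully open they stand 13 mm farther back than shut.
Start: joints at [0.96, 0.259, 1.535, -0, 1.348, -0.203], TCP at [218.104, 504.912, 245.31] pointing down, gripper open.
Joint ranges: [-3.14, 3.14], [-0.91, 2.08], [0.19, 2.58], [-1.22, 4.36], [0.22, 2.71], [-3.12, 3.12]. Speed limits (rad/s): [2.57, 2.57, 3.14, 3.14, 3.14, 3.14].

### API

Orientations are given as a unit quaternion [x, y, z, w].
In Python, from rig import sense, camera, camera_info, hand_in, tip_reach gives the robot as it stands. The module is installed in compiled form; this text tells all that it offers.
- The arm moves only by the tool drive_tool, never from a script. Its argument "deltas" is a list of rows, each a list of 3 entries, a list of its own where there are three numbers: the opening, from 0 (shut) to 1 (fully open), then the shift along the tool's x, y, z in cm, then the turn, a rotation vector about the tool's x, y, z in rad. In form: [[fingers, [dx, dy, dz], [ax, ay, az]], ...]. A call has 1 to 10 rows; each row is the pose to reach, as a shift and turn from the pose commanded when the call began, along the tool's axes at that moment; what a row does not reach only later rows make up. A row lasts 1/8 s, in which the tool goes at most 62.5 mm and 10.7 degrees, less where a joint would pass 70% of its speed; a pose out of reach is approached as far as the arm can. A call with a gripper value outside its range is refused whole. The fingers move at their own pace and stop on an object; "force" is the grip in N (left out, the last holds). Time passes only in rows, so rows that repeat a pose let the fingers close. It gives the time, the measured TCP pose, the force, the opening and the grip force at its end, in the units of the state.
- sense(): the state, without advancing time (a new reading comes with each control period).
- camera(name): name is "scene" or "top" or "wrist"; returns the picture (480x640x3 uint8, red, green, blue); there is no depth.
- camera_info(name): a dict with "fx", "fy", "cx", "cy" (pixels), "extrinsics" (4x4, takes a point from camera to world coordinates). Camera axes: x right, y down, z forward; pixel columns grow to the right and rows downward; lengths in mm; the calibration is good to about 2 mm. A picture is of the moment at which its call begins: read the wrist's pose just before it. camera_info takes no time and is no camera call; for the wrist camera it gives the pose at the moment of the call.
- hand_in(): hands the job in; it is judged then, once.
The state is a dict: "time": time; "q": joint angles; "qvel": joint speeds; "effort": joint torques, N m; "eef_pos": TCP position; "orientation": TCP orientation; "ft_force": force on the tool from outside, world axes, zero at the start; "ft_torque": the same for the moment, N m; "gripper_width": finger opening in mm; "grasp_force": force on a finger pad.
Only numpy, scipy, OpenCV 4.12 (cv2) and the standard library are available. Lean on these libraries where they do the work, as an engineer would, in place of code of your own. Each camera call takes 0.05 s, during which the arm holds its last target. There are 200 camera calls.

### The job

Lay the comb flat in the open drawer of the vanity stand, let go of it, and then push the drawer fully home without slamming it. Leave everything else on the table where it is.

Things in the scene. Friction and masses are not known exactly. Their poses are not given: they have to be found in the camera images.
- comb: the comb: plain, straight, no handle; solid spine along one long side, short teeth along the other; 150 long (its x), 38 wide (its y, spine at +y), 10 thick (z). Origin: centre of its underside. Lies flat on the table, long side within 20 degrees of world x, in one of three places of a row shared with the hair pick and the hairbrush. Can be gripped across its 38 mm width.
- stand: moulded vanity stand, fixed: low shell 260 wide (its y), 80 high, from x = -87.5 mm (open front) to +100 mm, top panel 6 thick; a round mirror on the rear of its top (x 40 to 90 mm) reaches 325 above the table. Origin: centre underneath, on the table. The front (-x) looks to world +y, give or take 12 degrees; its +x is the way the drawer is pushed shut.
- drawer (a joint): how far the stand's drawer is open, m: 0 fully shut, 0.16 fully out; starts at 0.125 to 0.15. Slides lightly (1 to 2 N) along the stand's -x.
- drawer_in (a point): centre of the drawer's inner floor, 12 above the table; moves with the drawer, axes as the stand's. Inner space 167 (x) by 222 (y), walls 41 high; inside of the front wall at x = -83.5 mm, outer face of the front panel (256 wide, top 71 above the table) at x = -97.5 mm. When open by q, x = -83.5 mm to q - 87.5 mm is clear from above; the rest is under the stand's top.
- drawer_handle (a point): middle of the drawer's bar handle: round bar about 10 thick, 100 long along the stand's y, 35 out from the front panel, 44 above the table; moves with the drawer, axes as the stand's.
- pick: hair pick (leave alone): 138 long along its x, five long tines with soft tips towards +x, 56 wide at the crossbar, 12 thick. Origin: underside.
- brush: hairbrush (leave alone), bristles up: 190 long along its x, head 85 by 55 towards +x, 30 high. Origin: underside, near where the handle meets the head.
- jar: lidded ceramic jar (leave alone), 80 in diameter, 103 high with its knob. Origin: centre underneath.
- bangle_a: glass bangle (leave alone) lying flat, 68 in diameter, 8 high. Origin: centre underneath.
- bangle_b: the other glass bangle (leave alone), the same.
- cream: cream jar (leave alone), 66 in diameter, 50 high. Origin: centre underneath.
Not all that is in view belongs to the job. What is shaped like the comb but orange or turquoise is not meant.

How it is judged:
By the outcome, as a careful person would: the job done as asked, in the order asked, and still so for the second after the job is handed in, with the robot touching nothing.
It also fails if it takes over 48 s, if anything falls off the work surface, if the arm or the gripper's body presses on something with over 40 N, if the wrist force passes 120 N, or if a joint passes its speed limit or range.

## Working session

There is one attempt and no reset: what is moved stays moved. The work goes in short steps, Python scripts to look and compute and a tool call to move; the robot and the scene stay as the last step left them, time stands still between calls to the robot, and variables do not carry over. Pictures are saved under pics/ and viewed, at most 12 in all, crops included, and the job is handed in when it is done.

Besides the shell and the picture viewer there is one more tool, called after "Call:" by a JSON object that holds its "fn" and its "kwargs", one argument or row to a line. drive_tool: Moves the arm, as the interface text tells. Its arguments: {"type":"object","properties":{"deltas":{"type":"array"},"force":{"type":"number"}},"required":["deltas"]}

```bash
mkdir -p pics; cat > h.py <<'E'
import numpy as np, cv2
from rig import sense, camera, camera_info, hand_in, tip_reach
def snap(n,f):
    i=camera_info(n); im=camera(n); cv2.imwrite(f,im[:,:,::-1]); np.save(f[:-4]+'.npy',im); return im,i
def ray(i,u,v):
    E=np.array(i["extrinsics"]); d=E[:3,:3]@np.array([(u-i["cx"])/i["fx"],(v-i["cy"])/i["fy"],1]); return E[:3,3],d
def onz(i,u,v,z):
    o,d=ray(i,u,v); return o+d*(z-o[2])/d[2]
def proj(i,p):
    E=np.array(i["extrinsics"]); c=E[:3,:3].T@(np.array(p)-E[:3,3]); return c[0]/c[2]*i["fx"]+i["cx"],c[1]/c[2]*i["fy"]+i["cy"]
def tri(a,b):
    (o1,d1),(o2,d2)=a,b; A=np.stack([d1,-d2],1); s=np.linalg.lstsq(A,o2-o1,rcond=None)[0]
    p,q=o1+d1*s[0],o2+d2*s[1]; return (p+q)/2,np.linalg.norm(p-q)
E
python3 - <<'E'
from h import *
for n in("top","scene"):
    im,i=snap(n,f"pics/{n}0.png"); print(n,i)
print(sense(),tip_reach)
E
```

```text
top {'fx': 444.22661990106417, 'fy': 444.22661990106417, 'cx': 318.53119745004045, 'cy': 240.96029101183612, 'extrinsics': array([[ 2.19544986e-02, -9.95228125e-01,  9.50735495e-02,
         4.15124452e+02],
       [-9.99664069e-01, -2.31631953e-02, -1.16282611e-02,
         1.07045123e+02],
       [ 1.37749797e-02, -9.47863187e-02, -9.95402333e-01,
         9.75793831e+02],
       [ 0.00000000e+00,  0.00000000e+00,  0.00000000e+00,
         1.00000000e+00]])}
scene {'fx': 446.1988904908389, 'fy': 446.1988904908389, 'cx': 321.99611566053653, 'cy': 234.58561367200952, 'extrinsics': array([[-8.26029257e-01,  3.24661544e-01, -4.60728281e-01,
         8.89855466e+02],
       [ 5.63589907e-01,  4.85187771e-01, -6.68550106e-01,
         6.73644110e+02],
       [ 6.48721796e-03, -8.11903756e-01, -5.83755263e-01,
         5.88259796e+02],
       [ 0.00000000e+00,  0.00000000e+00,  0.00000000e+00,
         1.00000000e+00]])}
{'time': 0.1, 'q': array([ 9.60125519e-01,  2.59267739e-01,  1.53598497e+00, -3.57414832e-05,
        1.34801611e+00, -2.02778812e-01]), 'qvel': array([ 0.00214746, -0.00152037, -0.00342608,  0.00012521, -0.00043574,
        0.00023283]), 'effort': array([ 2.84782363e-04, -4.46969748e+01, -2.91245556e+01, -4.58071390e-04,
        6.24172171e-03, -8.58279741e-07]), 'eef_pos': array([217.87865576, 504.49865082, 244.55455363]), 'orientation': array([ 2.02531162e-01,  9.79275459e-01, -7.76606990e-04, -3.15544272e-04]), 'ft_force': array([ 0.8154816 ,  0.46143084, -0.08326669]), 'ft_torque': array([ 0.00947403, -0.02818168, -0.0671489 ]), 'grasp_force': 0.0, 'gripper_width': 85.29243870733423} 14.0
```

View pics/top0.png

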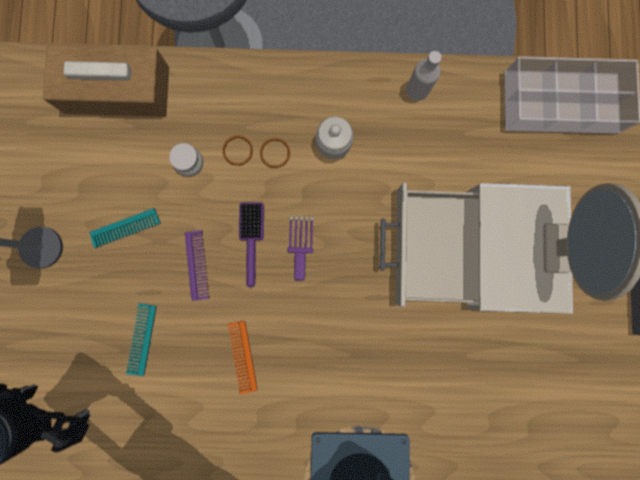

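View pics/scene0.png

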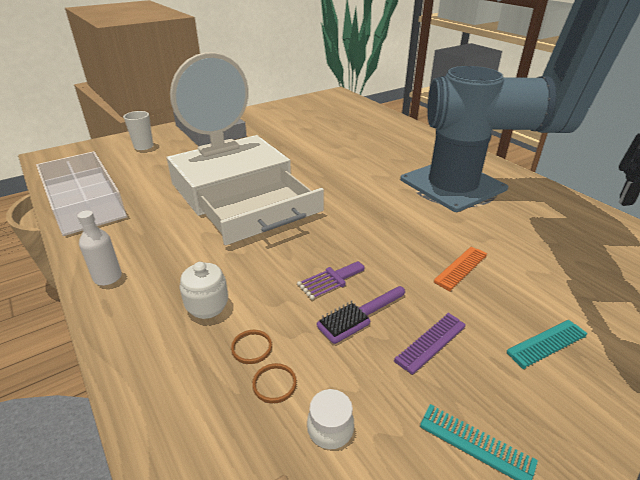

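Top view: the comb-shaped things are purple (198,265), teal (125,228), teal (141,340) and orange (242,356). The purple one fits: it isn't orange or turquoise, and it lies in a row with the brush (251,245) and the pick (300,248). The drawer is open to the right, with its front panel at column 404, handle at (384,245) and the stand's front edge at column 480. I'll check the comb in an enlarged crop and measure.

```bash
python3 - <<'E'
from h import *
I={n:camera_info(n) for n in("top","scene")}; im={n:np.load(f"pics/{n}0.npy") for n in I}
R={}
for n,c in(("top",(198,265)),("scene",(430,343))):
    hsv=cv2.cvtColor(im[n],cv2.COLOR_RGB2HSV); m=cv2.inRange(hsv,(125,70,50),(160,255,255))
    m=cv2.morphologyEx(m,cv2.MORPH_CLOSE,np.ones((5,5)))
    k,l,s,ce=cv2.connectedComponentsWithStats(m)
    for j in range(1,k):
        if s[j,4]>100: print(n,s[j],ce[j].round(1))
    j=l[c[1],c[0]]; pts=np.argwhere(l==j)[:,::-1].astype(np.float32); r=cv2.minAreaRect(pts); R[n]=cv2.boxPoints(r); print(r)
    w=np.array([onz(I[n],u,v,10) for u,v in R[n]]); print(w.round(1),w.mean(0).round(1))
    # fit in world plane
    P=np.array([onz(I[n],u,v,10)[:2] for u,v in pts]).astype(np.float32); print("world rect",n,cv2.minAreaRect(P))
for n in I:
  pass
a=im["top"][215:315,150:270]; b=im["top"][170:320,365:590]
a=cv2.resize(a,None,fx=4,fy=4,interpolation=cv2.INTER_CUBIC)[:400]; b=cv2.resize(b,None,fx=3.5,fy=3.5,interpolation=cv2.INTER_CUBIC)
cv2.imwrite("pics/cA.png",a[:,:,::-1]); cv2.imwrite("pics/cB.png",b[:,:,::-1])
E
```

```text
top [239 203  25  84 651] [251.5 244.9]
top [288 221  25  59 990] [300.2 244.6]
top [185 231  24  69 712] [193.4 261.2]
((196.10679626464844, 264.9356384277344), (68.14807891845703, 16.890119552612305), 83.94580841064453)
[[520.3 389.1  10. ]
 [525.1 352.8  10. ]
 [378.8 330.5  10. ]
 [374.2 366.3  10. ]] [449.6 359.7  10. ]
world rect top ((449.592041015625, 359.614501953125), (147.8600616455078, 36.23067092895508), 8.665093421936035)
scene [302 262  62  35 923] [331.3 278.3]
scene [317 286  88  57 840] [364.8 313.7]
scene [ 394  313   71   61 1631] [429.2 343.4]
((429.77301025390625, 343.32080078125), (23.623924255371094, 77.17472839355469), 49.60009765625)
[[532.1 356.9  10. ]
 [369.4 332.3  10. ]
 [380.2 377.1  10. ]
 [535.5 395.8  10. ]] [454.3 365.5  10. ]
world rect scene ((454.1586608886719, 364.83795166015625), (154.61936950683594, 39.0012321472168), 8.579346656799316)
```

View pics/cA.png

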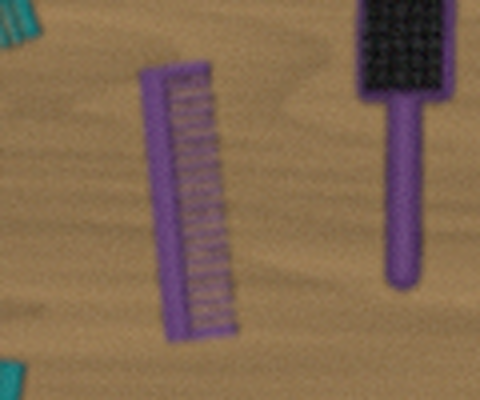

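View pics/cB.png

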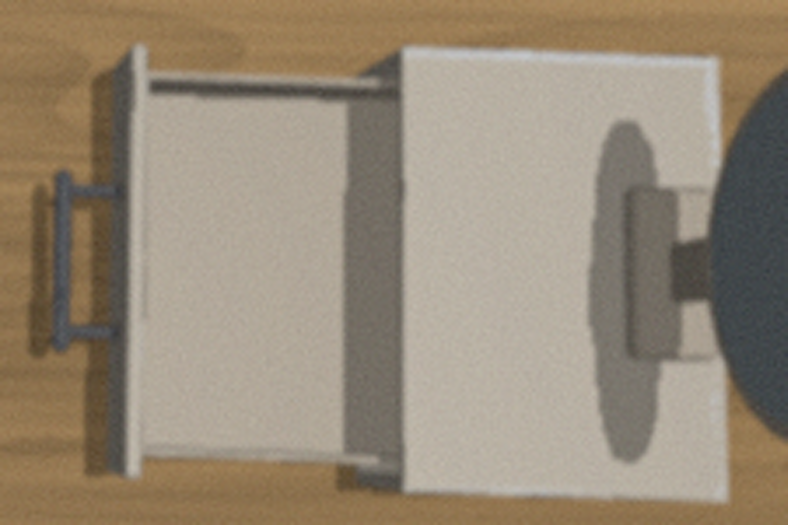

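Crop A: the purple comb is plain and has no handle. Its spine is on the left (+y) and its teeth on the right; its corners in the full picture are (185.5,232.5), (202.5,231), (192,300.5) and (209.5,298). This is the comb. Crop B: the stand's front top corners are at (480,183.5) and (480,310.5), and the handle bar runs from (383,220) to (383,269).

```bash
python3 - <<'E'
from h import *
I={n:camera_info(n) for n in("top","scene")}; im={n:np.load(f"pics/{n}0.npy") for n in I}
print("comb c",tri(ray(I["top"],197.4,265.3),ray(I["scene"],429.8,343.3)))
t=lambda u,v,z:onz(I["top"],365+u/3.5,170+v/3.5,z).round(1)
print("stand front",t(403,47,80),t(403,492,80)," rear",t(718,58,80),t(727,500,80))
print("panel outer top",t(135,47,71),t(123,475,71),"inner",t(147,47,71),t(141,475,71))
print("handle",t(63,175,47),t(62,347,47))
for p in [t(403,47,80),t(403,492,80),t(135,47,71),t(123,475,71),t(63,175,44),t(62,347,44)]: print(np.round(proj(I["scene"],p),1))
b=cv2.resize(im["scene"][125:250,160:340],None,fx=4.4,fy=4.4,interpolation=cv2.INTER_CUBIC); cv2.imwrite("pics/sB.png",b[:,:,::-1])
E
```

```text
comb c (array([449.02778018, 359.89027834,  -3.00338569]), np.float64(0.6459613136549012))
stand front [ 627.6 -233.9   80. ] [ 368.  -230.6   80. ]  rear [ 625.6 -420.7   80. ] [ 367.4 -417.6   80. ]
panel outer top [625.7 -77.5  71. ] [373.8 -71.5  71. ] inner [625.9 -84.7  71. ] [374.  -81.9  71. ]
handle [551.5 -39.1  47. ] [447.7 -39.4  47. ]
[192.1 185.4]
[290.  158.2]
[221.5 220. ]
[323.3 187.7]
[262.6 228.1]
[303.9 213.2]
```

View pics/sB.png

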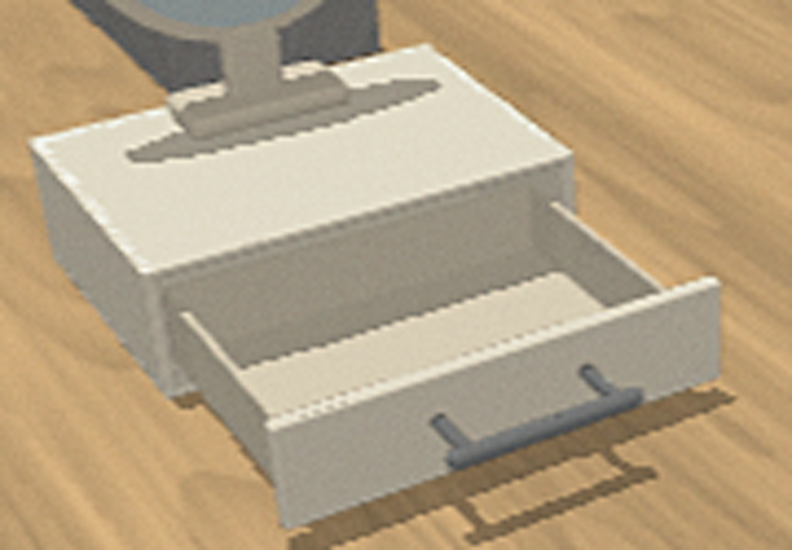

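Scene crop: the stand's front top corners are at (194.5,187) and (290,160), and the panel's top corners at (222.5,222.5) and (323,189). That agrees with the top view to about 2 px. The drawer is open about 148 mm, and its clear floor spans y from about -88 to -232. Next I'll move above the comb.

```bash
cat >> h.py <<'E'
from scipy.spatial.transform import Rotation as Ro
def plan(p,yaw,frm=None):
    """tool delta (cm, rad) to TCP p, tool down with tool x at yaw (deg)"""
    s=sense(); R=Ro.from_quat(s["orientation"]); y=np.deg2rad(yaw)
    T=Ro.from_matrix(np.array([[np.cos(y),np.sin(y),0],[np.sin(y),-np.cos(y),0],[0,0,-1]]))
    d=R.inv().apply(np.array(p)-s["eef_pos"])/10; r=(R.inv()*T).as_rotvec()
    print("d cm",d.round(2),"rot",r.round(3),"|d|",np.linalg.norm(d).round(1))
E
python3 - <<'E'
from h import *
I={n:camera_info(n) for n in("top","scene")}
for a,b in (((480.1,183.4),(194.5,186.8)),((480.1,310.6),(290,160)),((403.6,183.4),(222.5,222.7)),((400.1,305.7),(323.2,189.3))): print(tri(ray(I["top"],*a),ray(I["scene"],*b)))
c=[onz(I["top"],*p,10) for p in((185.5,232.5),(202.5,231),(192,300.5),(209.5,298))]; print(np.round(c,1),np.mean(c,0).round(1))
plan([449,357,190],188.7)
E
```

```text
(array([ 625.68294527, -233.26342423,   77.0511075 ]), np.float64(5.818315398398339))
(array([ 367.37434454, -232.65652343,   73.91665588]), np.float64(0.591566888653015))
(array([625.85475822, -78.03253655,  64.42913919]), np.float64(3.1869989216547565))
(array([373.53583262, -72.29727438,  66.21175808]), np.float64(0.2134993041064485))
[[519.1 386.   10. ]
 [523.3 349.3  10. ]
 [372.6 364.7  10. ]
 [378.7 327.5  10. ]] [448.4 356.9  10. ]
d cm [-27.07  -4.36   5.45] rot [-0.002 -0.001 -0.56 ] |d| 28.0
```

Call:
{"fn": "drive_tool", "kwargs": {
  "deltas": [
    [0.7,[-4,-0.7,0.8],[0,0,-0.1]],
    [0.7,[-9,-1.5,1.8],[0,0,-0.25]],
    [0.7,[-14,-2.3,2.8],[0,0,-0.4]],
    [0.7,[-19,-3,3.8],[0,0,-0.5]],
    [0.7,[-24,-3.9,4.9],[0,0,-0.56]],
    [0.7,[-27,-4.36,5.4],[0,0,-0.56]],
    [0.7,[-27,-4.36,5.4],[0,0,-0.56]]
  ]
}}

```text
time: 0.98
eef_pos: [450.1, 356.1, 190.1]
orientation: [-0.074, 0.997, -0.001, -0.001]
ft_force: [0.0, 0.4, -0.2]
gripper_width: 59.5
grasp_force: 0.0
```

```bash
python3 - <<'E'
from h import *
s=sense(); print(s["eef_pos"].round(1),s["gripper_width"],s["qvel"].round(3))
im,i=snap("wrist","pics/w1.png"); print(i["extrinsics"].round(3),i["fx"])
plan([449,357,40],188.7)
E
```

```text
[450.1 356.1 190.1] 59.46538608598542 [ 0.046 -0.024  0.014  0.022  0.015  0.022]
[[-1.49000e-01  9.46000e-01  2.87000e-01  3.76041e+02]
 [ 9.89000e-01  1.42000e-01  4.30000e-02  3.46205e+02]
 [ 0.00000e+00  2.90000e-01 -9.57000e-01  3.21310e+02]
 [ 0.00000e+00  0.00000e+00  0.00000e+00  1.00000e+00]] 377.08484822047023
d cm [-0.04 -0.   15.05] rot [-0.    -0.002 -0.002] |d| 15.1
```

View pics/w1.png

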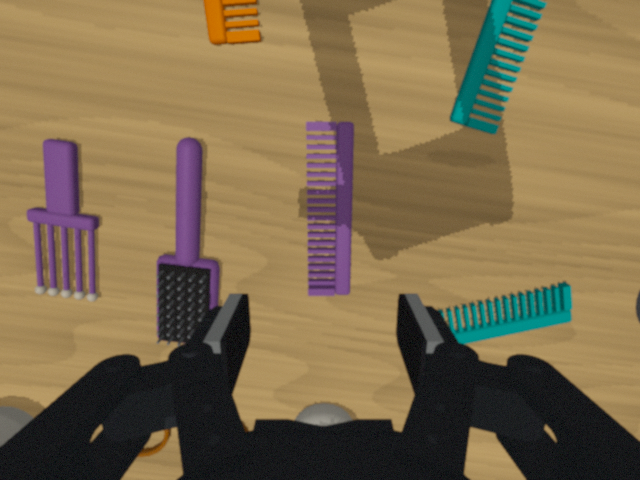

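Wrist view: the purple comb fills (307..354, 122..294), with its spine on the right; the jaws point along it. I'll fix its position and height from this and the top view.

```bash
python3 - <<'E'
from h import *
i=camera_info("wrist"); t=camera_info("top")
W=[(307,122),(354,122),(308,294.5),(350,294)]
# matching top corners: far(low x) teeth, spine; near teeth, spine
T=[(209.5,298),(192,300.5),(202.5,231),(185.5,232.5)]
P=np.array([onz(i,*p,10) for p in W]); print(P.round(1),P.mean(0).round(1))
for v in((P[2]-P[0]),(P[3]-P[1])): print(np.rad2deg(np.arctan2(v[1],v[0])))
for a,b in zip(W,T): print([np.round(x,1) for x in tri(ray(i,*a),ray(t,*b))])
E
```

```text
[[376.3 334.6  10. ]
 [370.7 371.4  10. ]
 [524.2 356.1  10. ]
 [518.  393.7  10. ]] [447.3 364.   10. ]
8.27877329087277
8.610699576121142
[array([377. , 333.6, -17.4]), np.float64(1.3)]
[array([370.6, 374.3, -26. ]), np.float64(0.8)]
[array([525.7, 353.8,   2.7]), np.float64(6.1)]
[array([521.6, 392.4,  -1.3]), np.float64(6.4)]
```

Call:
{"fn": "drive_tool", "kwargs": {
  "deltas": [
    [0.7,[0,0.1,4],[0,0,0]],
    [0.7,[0,0.3,8],[0,0,0]],
    [0.7,[0,0.4,11.5],[0,0,0]],
    [0.7,[0,0.4,13],[0,0,0]],
    [0.7,[0,0.4,13],[0,0,0]],
    [0.7,[0,0.4,13],[0,0,0]]
  ]
}}

```text
time: 1.78
eef_pos: [448.8, 362.6, 62.8]
orientation: [-0.076, 0.997, 0.001, 0.001]
ft_force: [0.3, 0.1, 0.3]
gripper_width: 59.5
grasp_force: 0.0
```

```bash
python3 - <<'E'
from h import *
s=sense(); print(s["eef_pos"].round(1),s["qvel"].round(3))
im,i=snap("wrist","pics/w2.png")
m=cv2.inRange(cv2.cvtColor(im,cv2.COLOR_RGB2HSV),(125,70,50),(160,255,255)); m=cv2.morphologyEx(m,cv2.MORPH_CLOSE,np.ones((9,9)))
k,l,st,ce=cv2.connectedComponentsWithStats(m)
for j in range(1,k):
    if st[j,4]>500:
        pts=np.argwhere(l==j)[:,::-1]; P=np.array([onz(i,*p,10)[:2] for p in pts]).astype(np.float32); print(st[j],cv2.minAreaRect(P))
print(proj(i,s["eef_pos"]-[0,0,14]))
E
```

```text
[448.8 362.6  62.8] [-0.005 -0.007 -0.006 -0.001 -0.003 -0.002]
[  281   122    80   271 19017] ((449.4493713378906, 362.3473205566406), (150.77813720703125, 37.65113830566406), 8.569164276123047)
[   44   147   104   219 10194] ((461.887451171875, 247.9440460205078), (57.11714172363281, 116.5227279663086), 87.2533950805664)
(np.float64(320.05098881390126), np.float64(305.7051974999283))
```

View pics/w2.png

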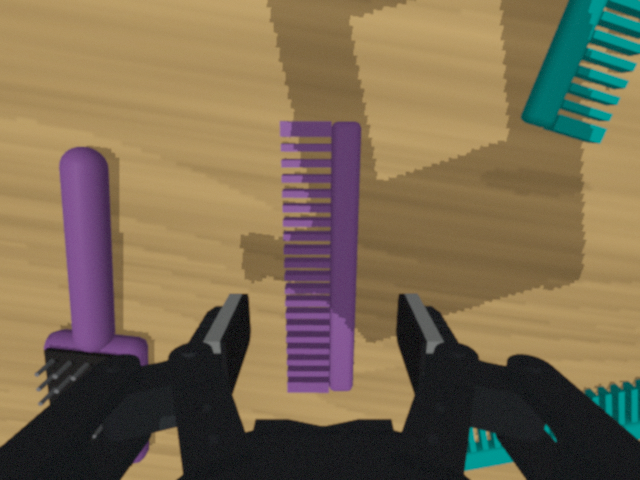

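Wrist view, close: the comb spans columns 281..360 and rows 122..393, centred between the jaws (mid column about 322). Its size at z=10 comes out at 150.8 x 37.7, which confirms the top height. Descending.

Call:
{"fn": "drive_tool", "kwargs": {
  "deltas": [
    [0.58,[0,0,2],[0,0,0]],
    [0.58,[0,0,3.8],[0,0,0]],
    [0.58,[0,0,4.3],[0,0,0]],
    [0.58,[0,0,4.5],[0,0,0]],
    [0.58,[0,0,4.6],[0,0,0]],
    [0.58,[0,0,4.7],[0,0,0]],
    [0.58,[0,0,4.7],[0,0,0]]
  ]
}}

```text
time: 2.7
eef_pos: [448.2, 361.8, 14.6]
orientation: [-0.076, 0.997, 0.0, 0.0]
ft_force: [0.0, -0.1, 0.7]
gripper_width: 49.6
grasp_force: 0.0
```

```bash
python3 - <<'E'
from h import *
s=sense(); print(s["eef_pos"].round(1),s["ft_force"].round(2),s["gripper_width"])
E
```

```text
[448.2 361.8  14.6] [ 0.03 -0.07  0.69] 49.582828522362085
```

Call:
{"fn": "drive_tool", "kwargs": {
  "deltas": [
    [0.45,[0,0,0],[0,0,0]],
    [0.38,[0,0,0],[0,0,0]],
    [0.3,[0,0,0],[0,0,0]],
    [0.3,[0,0,0],[0,0,0]],
    [0.3,[0,0,0],[0,0,0]],
    [0.3,[0,0,0],[0,0,0]]
  ],
  "force": 40
}}

```text
time: 3.45
eef_pos: [448.3, 361.9, 14.8]
orientation: [-0.076, 0.997, 0.0, 0.0]
ft_force: [-0.9, -0.1, 4.8]
gripper_width: 37.0
grasp_force: 40.8
```

Call:
{"fn": "drive_tool", "kwargs": {
  "deltas": [
    [0.3,[0,0,-0.5],[0,0,0]],
    [0.3,[0,0,-2],[0,0,0]],
    [0.3,[0,0,-5],[0,0,0]],
    [0.3,[0,0,-9],[0,0,0]],
    [0.3,[0,0,-12],[0,0,0]],
    [0.3,[0,0,-14],[0,0,0]],
    [0.3,[0,0,-14],[0,0,0]]
  ]
}}

```text
time: 4.32
eef_pos: [449.1, 362.4, 156.8]
orientation: [-0.076, 0.997, 0.001, 0.002]
ft_force: [-0.4, 0.7, -0.5]
gripper_width: 36.4
grasp_force: 40.3
```

```bash
python3 - <<'E'
from h import *
snap("wrist","pics/w3.png")
s=sense(); print(s["gripper_width"],s["ft_force"])
plan([498,-160,153],180-0.7)
E
```

```text
36.40813911347445 [-1.17272572  0.29229069  0.26068362]
d cm [  3.   -52.34   0.18] rot [0.001 0.002 0.164] |d| 52.4
```

View pics/w3.png

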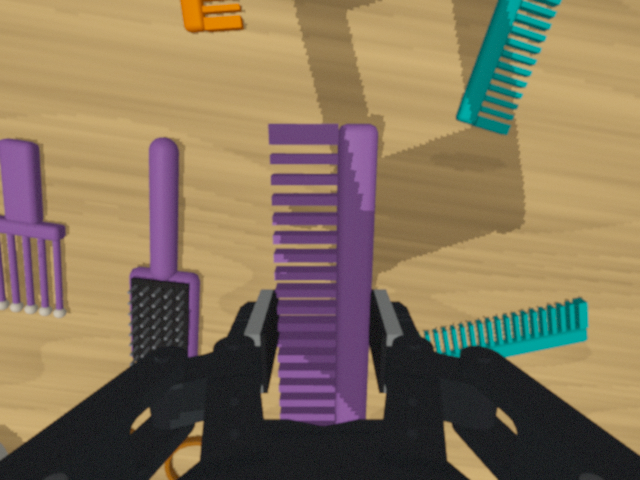

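The comb is held level between the jaws, across its width. Carrying it to above the drawer.

Call:
{"fn": "drive_tool", "kwargs": {
  "deltas": [
    [0.3,[0.2,-3,0],[0,0,0.02]],
    [0.3,[0.5,-8,0],[0,0,0.04]],
    [0.3,[0.8,-13.5,0],[0,0,0.06]],
    [0.3,[1.1,-19,0],[0,0,0.08]],
    [0.3,[1.4,-24.5,0],[0,0,0.1]],
    [0.3,[1.7,-30,0],[0,0,0.12]],
    [0.3,[2,-35.5,0],[0,0,0.14]],
    [0.3,[2.4,-41,0],[0,0,0.16]],
    [0.3,[2.7,-46,0],[0,0,0.164]],
    [0.3,[2.9,-50,0],[0,0,0.164]]
  ]
}}

```text
time: 5.62
eef_pos: [494.4, -138.6, 153.0]
orientation: [0.007, 1.0, 0.001, -0.001]
ft_force: [1.2, 0.2, -0.5]
gripper_width: 36.7
grasp_force: 40.3
```

Call:
{"fn": "drive_tool", "kwargs": {
  "deltas": [
    [0.3,[0,-1.5,0],[0,0,0]],
    [0.3,[0,-2.3,0],[0,0,0]],
    [0.3,[0,-2.3,0],[0,0,0]],
    [0.3,[0,-2.3,0],[0,0,0]]
  ]
}}

```text
time: 6.12
eef_pos: [494.8, -158.6, 154.2]
orientation: [0.005, 1.0, 0.0, -0.0]
ft_force: [-0.1, -0.1, -0.3]
gripper_width: 36.8
grasp_force: 40.3
```

```bash
python3 - <<'E'
from h import *
snap("wrist","pics/w4.png")
plan([498,-160,100],180-0.7)
E
```

```text
d cm [-0.32 -0.14  5.43] rot [ 0.    -0.     0.002] |d| 5.4
```

View pics/w4.png

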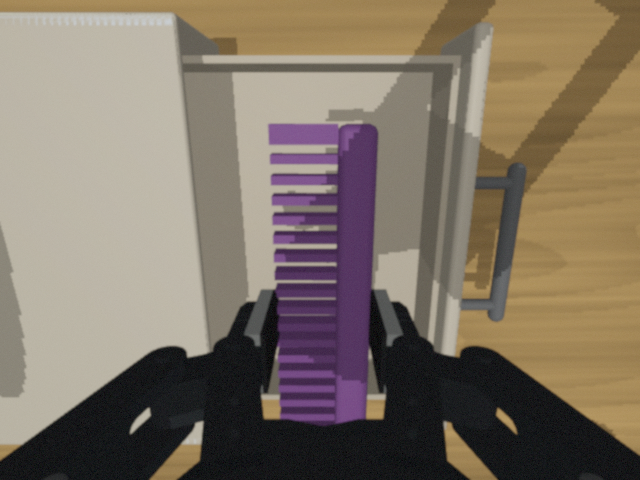

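Wrist view over the drawer: the comb is aligned with the stand's front edge (col 175→205) and the panel (col 490→460). The far side wall is at row 62 and the near one at about row 395, behind the jaws. Checking clearances.

```bash
python3 - <<'E'
from h import *
i=camera_info("wrist"); s=sense(); print(s["eef_pos"].round(1))
f=lambda u,v,z:print(z,onz(i,u,v,z).round(1))
f(177,20,80);f(205,310,80);f(490,28,71);f(462,330,71);f(468,30,71);f(445,330,71);f(300,57,53);f(300,395,53);f(515,170,48);f(497,315,48)
print("comb held far end z~153-8"); f(322,125,148)
E
```

```text
[ 494.9 -158.6  154.3]
80 [ 371.9 -226.9   80. ]
80 [ 527.9 -229.    80. ]
71 [374.9 -71.2  71. ]
71 [548.6 -68.5  71. ]
71 [375.7 -82.3  71. ]
71 [548.5 -79.4  71. ]
53 [ 384.7 -169.2   53. ]
53 [ 612.5 -175.4   53. ]
48 [449.7 -36.9  48. ]
48 [550.7 -35.5  48. ]
comb held far end z~153-8
148 [ 420.8 -157.1  148. ]
```

Call:
{"fn": "drive_tool", "kwargs": {
  "deltas": [
    [0.3,[-0.1,0.1,2.5],[0,0,0]],
    [0.3,[-0.2,0.1,6],[0,0,0]],
    [0.3,[-0.2,0.1,9.5],[0,0,0]],
    [0.3,[-0.2,0.1,11.3],[0,0,0]],
    [0.3,[-0.2,0.1,11.8],[0,0,0]],
    [0.3,[-0.2,0.1,12.1],[0,0,0]],
    [0.3,[-0.2,0.1,12.3],[0,0,0]],
    [0.3,[-0.2,0.1,12.4],[0,0,0]],
    [0.3,[-0.2,0.1,12.4],[0,0,0]]
  ]
}}

```text
time: 7.3
eef_pos: [497.1, -159.0, 30.7]
orientation: [0.006, 1.0, -0.0, 0.0]
ft_force: [-0.4, 0.4, 0.3]
gripper_width: 36.7
grasp_force: 40.3
```

Call:
{"fn": "drive_tool", "kwargs": {
  "deltas": [
    [0.3,[0,0,0.1],[0,0,0]],
    [0.3,[0,0,0.2],[0,0,0]],
    [0.3,[0,0,0.3],[0,0,0]],
    [0.3,[0,0,0.35],[0,0,0]],
    [0.3,[0,0,0.35],[0,0,0]]
  ]
}}

```text
time: 7.92
eef_pos: [496.9, -158.9, 26.8]
orientation: [0.006, 1.0, 0.0, -0.0]
ft_force: [-0.1, 0.4, -0.6]
gripper_width: 37.0
grasp_force: 40.3
```

Call:
{"fn": "drive_tool", "kwargs": {
  "deltas": [
    [0.3,[0,0,0.05],[0,0,0]],
    [0.3,[0,0,0.1],[0,0,0]],
    [0.3,[0,0,0.1],[0,0,0]]
  ]
}}

```text
time: 8.3
eef_pos: [497.0, -158.9, 26.7]
orientation: [0.006, 1.0, -0.0, 0.0]
ft_force: [-2.0, 1.6, 8.3]
gripper_width: 36.4
grasp_force: 41.2
```

Call:
{"fn": "drive_tool", "kwargs": {
  "deltas": [
    [0.47,[0,0,0],[0,0,0]],
    [0.5,[0,0,0],[0,0,0]],
    [0.58,[0,0,0],[0,0,0]],
    [0.58,[0,0,0],[0,0,0]],
    [0.58,[0,0,-0.5],[0,0,0]],
    [0.58,[0,0,-2],[0,0,0]],
    [0.58,[0,0,-5],[0,0,0]],
    [0.58,[0,0,-9],[0,0,0]],
    [0.58,[0,0,-12],[0,0,0]],
    [0.58,[0,0,-12],[0,0,0]]
  ]
}}

```text
time: 9.55
eef_pos: [498.7, -159.9, 149.5]
orientation: [0.006, 1.0, -0.002, 0.003]
ft_force: [-0.5, -0.4, -0.5]
gripper_width: 49.7
grasp_force: 0.0
```

```bash
python3 - <<'E'
from h import *
im,i=snap("wrist","pics/w5.png"); s=sense(); print(s["eef_pos"].round(1))
m=cv2.inRange(cv2.cvtColor(im,cv2.COLOR_RGB2HSV),(125,70,50),(160,255,255)); m=cv2.morphologyEx(m,cv2.MORPH_CLOSE,np.ones((9,9)))
k,l,st,ce=cv2.connectedComponentsWithStats(m)
for j in range(1,k):
    if st[j,4]>500:
        for z in(22,):
            P=np.array([onz(i,*p,z)[:2] for p in np.argwhere(l==j)[:,::-1]]).astype(np.float32); print(z,st[j],cv2.minAreaRect(P))
plan([498.5,15,150],90-0.7)
E
```

```text
[ 497.7 -159.3  147.7]
22 [  297   119    57   204 10507] ((497.3951110839844, -157.57864379882812), (37.03425979614258, 149.44801330566406), 89.36137390136719)
d cm [ 0.12 17.43 -0.26] rot [1.000e-03 4.000e-03 1.571e+00] |d| 17.4
```

View pics/w5.png

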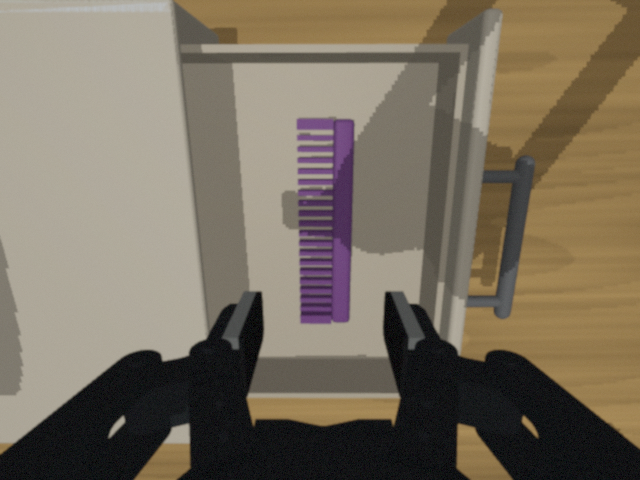

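The comb lies flat on the drawer floor at (297..354, 119..323), released, and its 149 x 37 size fits z=22. Next I'll close the fingers and go in front of the handle.

Call:
{"fn": "drive_tool", "kwargs": {
  "deltas": [
    [0.3,[0,4,0],[0,0,0]],
    [0,[0,9,0],[0,0,0]],
    [0,[0,14,0],[0,0,0]],
    [0,[0,17,0],[0,0,0]],
    [0,[0,17.5,2],[0,0,0]],
    [0,[0,17.5,6],[0,0,0]],
    [0,[0,17.5,9],[0,0,0]],
    [0,[0,17.5,10.5],[0,0,0]],
    [0,[0,17.5,10.5],[0,0,0]]
  ],
  "force": 40
}}

```text
time: 10.72
eef_pos: [497.9, 16.3, 39.7]
orientation: [0.006, 1.0, 0.0, -0.002]
ft_force: [0.0, 0.1, -0.1]
gripper_width: -0.1
grasp_force: 0.0
```

Call:
{"fn": "drive_tool", "kwargs": {
  "deltas": [
    [0,[0,-0.5,0],[0,0,0]],
    [0,[0,-1,0],[0,0,0]],
    [0,[0,-1.5,0],[0,0,0]],
    [0,[0,-2,0],[0,0,0]],
    [0,[0,-2.5,0],[0,0,0]],
    [0,[0,-3,0],[0,0,0]],
    [0,[0,-3.5,0],[0,0,0]]
  ]
}}

```text
time: 11.6
eef_pos: [498.6, -19.1, 40.8]
orientation: [0.006, 1.0, 0.0, -0.0]
ft_force: [0.2, 1.9, -0.2]
gripper_width: -0.3
grasp_force: 0.9
```

Contact with the handle (1.9 N). Pushing gently.

Call:
{"fn": "drive_tool", "kwargs": {
  "deltas": [
    [0,[0,-0.6,0],[0,0,0]],
    [0,[0,-1.2,0],[0,0,0]],
    [0,[0,-1.8,0],[0,0,0]],
    [0,[0,-2.4,0],[0,0,0]],
    [0,[0,-3,0],[0,0,0]],
    [0,[0,-3.6,0],[0,0,0]],
    [0,[0,-4.2,0],[0,0,0]],
    [0,[0,-4.8,0],[0,0,0]],
    [0,[0,-5.4,0],[0,0,0]],
    [0,[0,-6,0],[0,0,0]]
  ]
}}

```text
time: 12.85
eef_pos: [497.9, -79.3, 40.8]
orientation: [0.006, 1.0, -0.0, 0.0]
ft_force: [1.5, 2.1, -0.2]
gripper_width: -0.2
grasp_force: 0.7
```

Call:
{"fn": "drive_tool", "kwargs": {
  "deltas": [
    [0,[0,-0.6,0],[0,0,0]],
    [0,[0,-1.2,0],[0,0,0]],
    [0,[0,-1.8,0],[0,0,0]],
    [0,[0,-2.4,0],[0,0,0]],
    [0,[0,-3,0],[0,0,0]],
    [0,[0,-3.6,0],[0,0,0]],
    [0,[0,-4.2,0],[0,0,0]],
    [0,[0,-4.8,0],[0,0,0]],
    [0,[0,-5.4,0],[0,0,0]],
    [0,[0,-6,0],[0,0,0]]
  ]
}}

```text
time: 14.1
eef_pos: [497.2, -139.3, 40.8]
orientation: [0.006, 1.0, 0.0, -0.0]
ft_force: [1.2, 0.7, 0.1]
gripper_width: 0.0
grasp_force: 0.7
```

Call:
{"fn": "drive_tool", "kwargs": {
  "deltas": [
    [0,[0,-0.3,0],[0,0,0]],
    [0,[0,-0.6,0],[0,0,0]],
    [0,[0,-0.8,0],[0,0,0]],
    [0,[0,-1,0],[0,0,0]],
    [0,[0,-1.2,0],[0,0,0]],
    [0,[0,-1.4,0],[0,0,0]]
  ]
}}

```text
time: 14.85
eef_pos: [497.0, -152.9, 40.8]
orientation: [0.006, 1.0, 0.0, 0.0]
ft_force: [0.3, 1.5, -0.1]
gripper_width: -0.3
grasp_force: 0.6
```

Call:
{"fn": "drive_tool", "kwargs": {
  "deltas": [
    [0,[0,-0.2,0],[0,0,0]],
    [0,[0,-0.4,0],[0,0,0]],
    [0,[0,-0.55,0],[0,0,0]],
    [0,[0,-0.7,0],[0,0,0]],
    [0,[0,-0.85,0],[0,0,0]],
    [0,[0,-1,0],[0,0,0]],
    [0,[0,-1.1,0],[0,0,0]],
    [0,[0,-1.1,0],[0,0,0]]
  ]
}}

```text
time: 15.85
eef_pos: [496.8, -164.0, 40.8]
orientation: [0.006, 1.0, -0.0, -0.0]
ft_force: [0.7, 0.2, 0.3]
gripper_width: 0.4
grasp_force: 0.1
```

Call:
{"fn": "drive_tool", "kwargs": {
  "deltas": [
    [0,[0,-0.1,0],[0,0,0]],
    [0,[0,-0.2,0],[0,0,0]],
    [0,[0,-0.3,0],[0,0,0]],
    [0,[0,-0.3,0],[0,0,0]]
  ]
}}

```text
time: 16.35
eef_pos: [496.6, -165.4, 40.8]
orientation: [0.006, 1.0, 0.001, -0.0]
ft_force: [1.4, 6.6, 3.2]
gripper_width: 0.0
grasp_force: 3.7
```

Call:
{"fn": "drive_tool", "kwargs": {
  "deltas": [
    [0,[0,-0.1,0],[0,0,0]],
    [0,[0,-0.2,0],[0,0,0]],
    [0,[0,-0.2,0],[0,0,0]]
  ]
}}

```text
time: 16.73
eef_pos: [496.6, -165.6, 40.7]
orientation: [0.006, 1.0, 0.003, -0.0]
ft_force: [3.1, 15.2, 5.4]
gripper_width: -0.1
grasp_force: 7.2
```

Call:
{"fn": "drive_tool", "kwargs": {
  "deltas": [
    [0,[0,0.5,0],[0,0,0]],
    [0,[0,1.5,0],[0,0,0]],
    [0,[0,4,0],[0,0,0]],
    [0,[0,7,-1],[0,0,0]],
    [0,[0,9,-5],[0,0,0]],
    [0,[0,10,-10],[0,0,0]],
    [0,[0,11,-14],[0,0,0]],
    [0,[0,11,-15],[0,0,0]],
    [0,[0,11,-15],[0,0,0]]
  ]
}}

```text
time: 17.85
eef_pos: [498.1, -59.0, 190.9]
orientation: [0.006, 1.0, -0.0, 0.0]
ft_force: [-0.5, -0.4, -0.3]
gripper_width: -0.3
grasp_force: 0.0
```

```bash
python3 - <<'E'
from h import *
im,i=snap("scene","pics/s9.png"); snap("top","pics/t9.png")
E
```

```text
(no output)
```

View pics/s9.png

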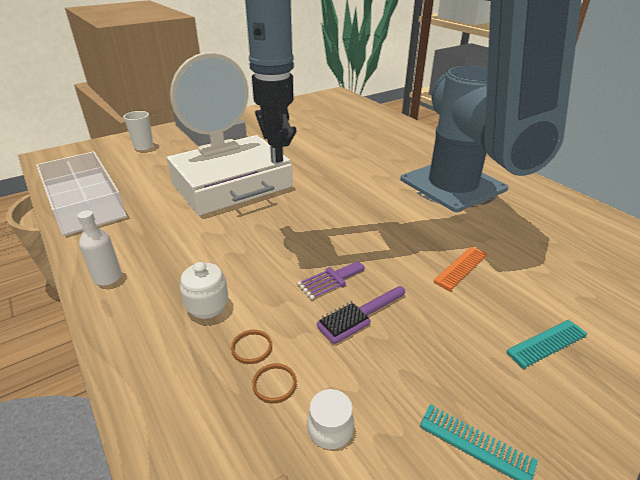

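The drawer is shut, with the panel flush at the stand front around (245,185). The gripper is clear, and the pick, brush, jar, bangles and cream are where they were.

```bash
python3 -c "
from rig import hand_in
print(hand_in())"
```

```text
the job is handed in; nothing more can be done
None
```

The purple comb lies flat in the drawer, released, the drawer was pushed gently to its stop, nothing else was moved, and the job was handed in at about 18 s of the 48 s allowed.

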